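# Put the V-blocks back beside their twins

### The arm

A 6-joint arm with a two-finger parallel gripper is mounted at the origin on the work surface. World frame = base frame: x ahead of the robot, y to its left, z up, the work surface at z = 0. Lengths are in m, angles in rad, forces in N, time in s.
With the tool pointing down it reaches from about 0.35 to 0.975 m from the base axis. Payload 4.9 kg.
Tool frame: the origin (TCP) lies midway between the tips of the shut fingers; the grasp point (between the pads) lies 19 mm behind it; z points along the fingers, y is the line along which they close (so a half turn about z gives the same grasp; the last joint's range is limited). The gripper opens to 85 mm and grips with 20 to 120 N. Pads are 22 mm wide; open, the fingers measure 114 mm over their backs; the gripper's body (76 mm by 85 mm) begins 54 mm behind the grasp point. The pads swing forward as they close: fully open they stand 13 mm farther back than shut.
Start: joints at [-1.331, 0.053, 1.613, -0, 1.476, -0.119], TCP at [0.219, -0.585, 0.231] pointing down, gripper open.
Joint ranges: [-3.01, 3.01], [-1.01, 2.22], [0.06, 2.58], [-1.02, 4.17], [0.09, 2.62], [-3.14, 3.14]. Speed limits (rad/s): [2.57, 2.57, 3.14, 3.14, 3.14, 3.14].

### API

Orientations are given as a rotation vector (axis times angle).
In Python, from station import ctrl gives the robot as it stands. The module is installed in compiled form; this text tells all that it offers.
- The arm moves only by the shell command python3 -m handwheel 'ROWS' [OPENING] [FORCE]. ROWS is JSON, a list of rows, each a list of 2 entries, a list of its own where there are three numbers: the shift along the tool's x, y, z in cm, then the turn, a rotation vector about the tool's x, y, z in rad. In form: [[[tx, ty, tz], [ax, ay, az]], ...]. A call has 1 to 5 rows; each row is the pose to reach, as a shift and turn from the pose commanded when the call began, along the tool's axes at that moment; what a row does not reach only later rows make up. A row lasts 1/8 s, in which the tool goes at most 62.5 mm and 10.7 degrees, less where a joint would pass 70% of its speed; a pose out of reach is approached as far as the arm can. A call with a gripper value outside its range is refused whole. OPENING is the gripper's target within -1 to 1 (shut at 1, half-way at 0, fully open at -1), set as the call begins (- or left out, the last holds). The fingers move at their own pace and stop on an object; FORCE is the grip in N (left out, the last holds). Time passes only in rows, so rows that repeat a pose let the fingers close. It gives the time, the measured TCP pose, the force, the opening and the grip force at its end, in the units of the state.
- ctrl.get_obs(): the state, without advancing time (a new reading comes with each control period).
- ctrl.get_image(name): name is "scene" or "top" or "wrist"; returns the picture (384x512x3 uint8, blue, green, red); there is no depth.
- ctrl.calibration(name): a dict with "fx", "fy", "cx", "cy" (pixels), "k1" (the pictures are not rectified: a ray, as slopes to the right and down, at radius r is drawn at 1 + k1 r^2 times it, then the intrinsics apply), "R" (3x3) and "t" (3): a world point X has camera coordinates R X + t. Camera axes: x right, y down, z forward; pixel columns grow to the right and rows downward; lengths in m; the calibration is good to about 2 mm. A picture is of the moment at which its call begins: read the wrist's pose just before it. calibration takes no time and is no camera call; for the wrist camera it gives the pose at the moment of the call.
- ctrl.finish_job(): hands the job in; it is judged then, once.
Trained networks look in the newest picture that a camera, given by its name, has taken for a name from the list of things; names that differ only in an ending like _2 or _b are one class to them, and where a whole thing is asked for, a point or a joint stands for the part that bears it (a point fixed in the world has none). Each returns a list of dicts, best first, with "score" (0 to 1); they miss things now and then, are a little off and sometimes report something else, mostly with a low value. They report only what shows in the picture. A call takes as long as a camera call. They do not tell look-alikes from the thing itself.
- ctrl.look_for(camera, query): "position" ([column, row] in pixels, amid what is visible of it).
- ctrl.landmark_of(camera, query): "position" ([column, row] in pixels: a listed point, or the origin of a listed thing).
The state is a dict: "t": time; "q": joint angles; "dq": joint speeds; "effort": joint torques, N m; "tool_pos": TCP position; "tool_rot": TCP orientation; "contact_force": force on the tool from outside, world axes, zero at the start; "wrist_torque": the same for the moment, N m; "opening": finger opening in m; "grip_force": force on a finger pad.
Only numpy, scipy, OpenCV 4.12 (cv2) and the standard library are available. Lean on these libraries where they do the work, as an engineer would, in place of code of your own. Each camera call takes 0.05 s, during which the arm holds its last target. There are 200 camera calls.

### The job

The spindle check is finished: put the three loose V-blocks away in the wooden tray, each in the same row as its twin of equal size. All must end up flat on the tray's floor, V upwards and in line with their row - the large one still stands upside down, so turn it over. Set the blocks down without dropping them, and leave the twins and everything else on the bench where they are.

Things in the scene. Friction and masses are not known exactly. Their poses are not given: they have to be found in the camera images.
- tray: Low wooden tray, fixed, 162 mm (its x) by 228 mm (its y), three open rows along x. Floor 8 mm thick; strips round and between the rows 6 mm thick, tops 16 mm above the bench. Each row is 150 mm long, 68 mm wide; centre lines at tray y = -74, 0, +74 mm. Origin: centre of the underside, on the bench. The far half of each row (tray x > 0) holds a V-block, the near half is empty.
- loose_small: The small loose V-block, ground steel with a dark clamp groove low along each side, 36 mm long (its x, along the V), 30 mm wide (its y) and 30 mm high (its z), 0.21 kg. A 90 degree V, 22 mm wide, 11 mm deep, runs along its top (+z) face; all other faces are flat and square: it rests on any. Origin: centre of the block. Stands on the bench left of the tray, V up (z up).
- loose_medium: The medium loose V-block, ground steel with a dark clamp groove low along each side, 46 mm long (its x, along the V), 38 mm wide (its y) and 38 mm high (its z), 0.44 kg. A 90 degree V, 28 mm wide, 14 mm deep, runs along its top (+z) face; all other faces are flat and square: it rests on any. Origin: centre of the block. Stands on the bench left of the tray, V up (z up).
- loose_large: The large loose V-block, ground steel with a dark clamp groove low along each side, 56 mm long (its x, along the V), 46 mm wide (its y) and 46 mm high (its z), 0.78 kg. A 90 degree V, 34 mm wide, 17 mm deep, runs along its top (+z) face; all other faces are flat and square: it rests on any. Origin: centre of the block. Stands on the bench left of the tray, at the start upside down (z down).
- twin_small: Twin of the small loose V-block, of the same shape and size (36 by 30 by 30 mm, origin at its centre), lying V up in the far half of one of the tray's rows, in line with the row. Which row differs from start to start. It is not fixed.
- twin_medium: Twin of the medium loose V-block, of the same shape and size (46 by 38 by 38 mm, origin at its centre), lying V up in the far half of one of the tray's rows, in line with the row. Which row differs from start to start. It is not fixed.
- twin_large: Twin of the large loose V-block, of the same shape and size (56 by 46 by 46 mm, origin at its centre), lying V up in the far half of one of the tray's rows, in line with the row. Which row differs from start to start. It is not fixed.
- spindle: Bystander: turned steel valve spindle, 174 mm long, thickest 32 mm, lying at the far side beyond the loose blocks. Origin: on the bench below its middle; its x along it.
- stirrup: Bystander: dark U-shaped clamp stirrup with a screw, about 95 by 61 mm, 15 mm high, lying flat on the robot's side of the loose blocks. Origin: on the bench, between its two legs.
- gland_nut: Bystander: brass hexagon gland nut, 42 mm over corners, 26 mm high, standing between the tray and the loose blocks. Origin: centre of its underside.
- coupling: Bystander: dark steel pipe coupling, 35 mm diameter, 40 mm high, standing on end among the loose blocks. Origin: centre of its underside.
- blank_flange: Bystander: steel blank flange, disc of 115 mm diameter, 18 mm high, lying flat at the left. Origin: centre of its underside.
- wrench: Bystander: wrench lying flat at the right, near the robot, its handle along its x. Origin: on the bench below it.
- marker: Bystander: marker pen, 130 mm long, 16 mm high, white with a red cap, lying at the far left. Origin: on the bench below its middle; its x along it.
There are look-alikes about, which are no part of the job. What is shaped like the loose_large but green or purple is not meant.

How it is judged:
At the end, for the whole second after the job is handed in: All six V-blocks lie in the tray, each pair of twins in one row (centres within 21 mm of its centre line), on the floor (centre height within 4 mm), V up within 0.12 rad, in line with the row within 0.26 rad; at rest and let go (((y of loose_small in the frame of tray between -0.095 and -0.053 m and y of twin_small in the frame of tray between -0.095 and -0.053 m) or (y of loose_small in the frame of tray between -0.021 and 0.021 m and y of twin_small in the frame of tray between -0.021 and 0.021 m) or (y of loose_small in the frame of tray between 0.053 and 0.095 m and y of twin_small in the frame of tray between 0.053 and 0.095 m)) and z of loose_small in the frame of tray between 0.019 and 0.027 m and x of loose_small in the frame of tray between -0.078 and 0.078 m and angle between each of loose_small, twin_small, loose_medium, twin_medium, loose_large, twin_large's own z axis and vertical below 0.12 rad and angle between the x axis of each of loose_small, twin_small, loose_medium, twin_medium, loose_large, twin_large and the x axis of tray, either way round below 0.26 rad and linear speed of each of loose_small, twin_small, loose_medium, twin_medium, loose_large, twin_large below 0.02 m/s and z of twin_small in the frame of tray between 0.019 and 0.027 m and x of twin_small in the frame of tray between -0.078 and 0.078 m and contact force between the fingers and loose_small below 0.1 N and ((y of loose_medium in the frame of tray between -0.095 and -0.053 m and y of twin_medium in the frame of tray between -0.095 and -0.053 m) or (y of loose_medium in the frame of tray between -0.021 and 0.021 m and y of twin_medium in the frame of tray between -0.021 and 0.021 m) or (y of loose_medium in the frame of tray between 0.053 and 0.095 m and y of twin_medium in the frame of tray between 0.053 and 0.095 m)) and z of loose_medium in the frame of tray between 0.023 and 0.031 m and x of loose_medium in the frame of tray between -0.078 and 0.078 m and z of twin_medium in the frame of tray between 0.023 and 0.031 m and x of twin_medium in the frame of tray between -0.078 and 0.078 m and contact force between the fingers and loose_medium below 0.1 N and ((y of loose_large in the frame of tray between -0.095 and -0.053 m and y of twin_large in the frame of tray between -0.095 and -0.053 m) or (y of loose_large in the frame of tray between -0.021 and 0.021 m and y of twin_large in the frame of tray between -0.021 and 0.021 m) or (y of loose_large in the frame of tray between 0.053 and 0.095 m and y of twin_large in the frame of tray between 0.053 and 0.095 m)) and z of loose_large in the frame of tray between 0.027 and 0.035 m and x of loose_large in the frame of tray between -0.078 and 0.078 m and z of twin_large in the frame of tray between 0.027 and 0.035 m and x of twin_large in the frame of tray between -0.078 and 0.078 m and contact force between the fingers and loose_large below 0.1 N); the robot touches nothing.
It fails at once if a loose V-block falls or is thrown: it moves faster than 0.5 m/s (a fall of some 13 mm) while the fingers do not touch it ((linear speed of loose_small above 0.5 m/s and contact force between the fingers and loose_small below 0.1 N) or (linear speed of loose_medium above 0.5 m/s and contact force between the fingers and loose_medium below 0.1 N) or (linear speed of loose_large above 0.5 m/s and contact force between the fingers and loose_large below 0.1 N)).
It fails at once if a V-block that already lay in the tray is shifted by more than 20 mm (distance of any of twin_small, twin_medium, twin_large from where it was at the start of the episode above 0.02 m).
It fails at once if something else on the bench is moved by more than 30 mm (distance of any of spindle, stirrup, gland_nut, coupling, blank_flange, wrench, marker from where it was at the start of the episode above 0.03 m).
It also fails if it takes over 72 s, if anything falls off the work surface, if the arm or the gripper's body presses on something with over 40 N, if the wrist force passes 120 N, or if a joint passes its speed limit or range.

## Working session

There is one attempt and no reset: what is moved stays moved. The work goes in short steps, Python scripts to look and compute and a shell command to move; the robot and the scene stay as the last step left them, time stands still between calls to the robot, and variables do not carry over. Pictures are saved under pics/ and viewed, at most 10 in all, crops included, and the job is handed in when it is done.

```bash
mkdir -p pics
cat > h.py <<'E'
import numpy as np, cv2, json
from scipy.spatial.transform import Rotation as R
from station import ctrl
def ray(cal,px):
    K=np.array([[cal['fx'],0,cal['cx']],[0,cal['fy'],cal['cy']],[0,0,1]]);
    d=np.array([(px[0]-cal['cx'])/cal['fx'],(px[1]-cal['cy'])/cal['fy']]);u=d.copy()
    for _ in range(30): u=d/(1+cal['k1']*(u@u))
    Rm=np.array(cal['R']);return -Rm.T@np.array(cal['t']),Rm.T@np.array([u[0],u[1],1])
def w(cal,px,z):
    o,d=ray(cal,px);return o+d*(z-o[2])/d[2]
def proj(cal,X):
    c=np.array(cal['R'])@np.array(X)+np.array(cal['t']);u=c[:2]/c[2];u=u*(1+cal['k1']*(u@u))
    return np.array([cal['fx']*u[0]+cal['cx'],cal['fy']*u[1]+cal['cy']])
E
python3 - <<'E'
from h import *
for n in("top","scene"):
    im=ctrl.get_image(n);cv2.imwrite(f'pics/{n}0.png',im)
    cal=ctrl.calibration(n);print(n,np.round(cal['t'],3),np.round(cal['R'],2).tolist(),cal['fx'])
    if n=="top":
        for q,z in(("loose_small",.015),("loose_medium",.019),("loose_large",.023),("tray",0),("twin_small",.023),("twin_medium",.027),("twin_large",.031),("gland_nut",0),("coupling",0),("stirrup",0),("spindle",0)):
            for r in ctrl.landmark_of(n,q)[:4]: print(q,round(r['score'],2),np.round(r['position']),np.round(w(cal,r['position'],z),3))
o=ctrl.get_obs();print(o)
E
```

```text
top [-0.013  0.508  1.055] [[0.01, -1.0, 0.0], [-1.0, -0.01, -0.04], [0.04, -0.0, -1.0]] 402.3966806311375
loose_small 0.59 [162. 213.] [0.449 0.231 0.015]
loose_medium 0.6 [244. 201.] [0.481 0.013 0.019]
loose_large 0.77 [197. 150.] [0.615 0.138 0.023]
loose_large 0.76 [239. 124.] [0.685 0.029 0.023]
loose_large 0.75 [148. 283.] [0.267 0.262 0.023]
loose_large 0.71 [113. 217.] [0.437 0.356 0.023]
tray 0.72 [330. 178.] [ 0.546 -0.216  0.   ]
tray 0.17 [361. 160.] [ 0.593 -0.297  0.   ]
twin_small 0.57 [333. 160.] [ 0.59  -0.218  0.023]
twin_medium 0.71 [303. 166.] [ 0.574 -0.139  0.027]
twin_medium 0.43 [335. 162.] [ 0.584 -0.222  0.027]
twin_large 0.9 [361. 158.] [ 0.596 -0.29   0.031]
gland_nut 0.57 [246. 164.] [0.58 0.01 0.  ]
gland_nut 0.37 [332. 175.] [ 0.552 -0.221  0.   ]
coupling 0.69 [246. 203.] [0.477 0.008 0.   ]
coupling 0.62 [163. 161.] [0.588 0.232 0.   ]
stirrup 0.75 [204. 246.] [0.361 0.119 0.   ]
spindle 0.77 [198. 107.] [0.733 0.141 0.   ]
spindle 0.43 [205. 244.] [0.367 0.117 0.   ]
scene [-0.063 -0.377  1.321] [[0.1, 1.0, 0.01], [0.81, -0.07, -0.58], [-0.57, 0.07, -0.82]] 361.21102485483686
{'t': 0.65, 'q': array([-1.33101177e+00,  5.26815193e-02,  1.61288261e+00,  1.05893496e-05,
        1.47599872e+00, -1.18996412e-01]), 'dq': array([-7.41172507e-04,  1.55105449e-03, -7.77089301e-05,  2.72024447e-04,
       -1.82754774e-04,  6.89435604e-04]), 'effort': array([-6.24095010e-04, -3.93488073e+01, -3.70310068e+01, -1.01731277e-04,
        6.16079706e-04,  1.87203149e-06]), 'tool_pos': array([ 0.21946094, -0.58519124,  0.23132545]), 'tool_rot': array([3.09114999e+00, 5.60547227e-01, 1.93548940e-05]), 'contact_force': array([-0.13980666,  0.64361366,  0.07801103]), 'wrist_torque': array([ 0.02191984, -0.00997769,  0.02587532]), 'grip_force': 0.0, 'opening': 0.0851904656615193}
```

View pics/top0.png

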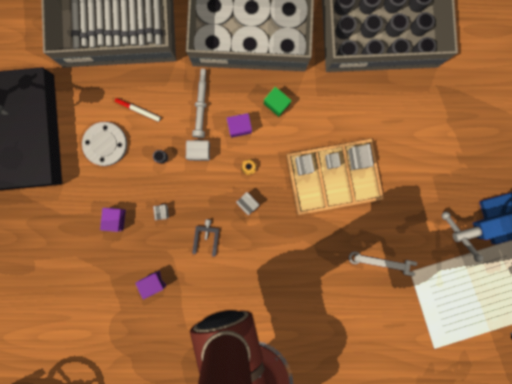

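View pics/scene0.png

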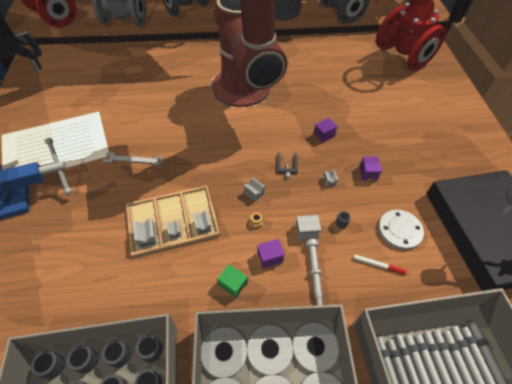

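Candidates for loose_large in the top view: grey (197,150), purple (240,124), purple (113,219), purple (150,287), green (278,102). By the description, the grey one at (197,150) is the right one. The small block is at (161,212) and the medium at (248,203). The rows from left to right hold the medium, small and large twins. Next I check the choice in a close crop and plan a move above the blocks.

```bash
cat >> h.py <<'E'
def rel(pos,Rt,Rs=None):
    o=ctrl.get_obs();R0=R.from_rotvec(o['tool_rot'])
    d=R0.inv().apply(np.array(pos)-o['tool_pos'])*100
    print('shift cm',np.round(d,2),'turn',np.round((R0.inv()*Rt).as_rotvec(),3))
def down(yaw):  # tool y axis at angle yaw from world x, z down
    y=np.array([np.cos(yaw),np.sin(yaw),0]);z=np.array([0,0,-1.]);return R.from_matrix(np.c_[np.cross(y,z),y,z])
E
python3 - <<'E'
from h import *
im=cv2.imread('pics/top0.png');cv2.imwrite('pics/crop0.png',cv2.resize(im[95:225,135:395],None,fx=3,fy=3,interpolation=cv2.INTER_CUBIC))
o=ctrl.get_obs();print(R.from_rotvec(o['tool_rot']).as_matrix().round(2));c=ctrl.calibration('wrist')
print('cam in world',-np.array(c['R']).T@c['t'],np.round(c['R'],2).tolist(),c['fx'])
for y in(90,-90): print(y);rel([.46,.11,.36],down(np.radians(y)))
E
```

```text
[[ 0.94  0.35  0.  ]
 [ 0.35 -0.94 -0.  ]
 [ 0.    0.   -1.  ]]
cam in world [ 0.29417217 -0.55613066  0.37521536] [[0.35, -0.94, 0.0], [-0.89, -0.33, 0.31], [-0.29, -0.11, -0.95]] 281.899996380371
90
shift cm [ 46.93 -56.65 -12.87] turn [ 0.     0.    -2.783]
-90
shift cm [ 46.93 -56.65 -12.87] turn [ 0.    -0.     0.359]
```

View pics/crop0.png

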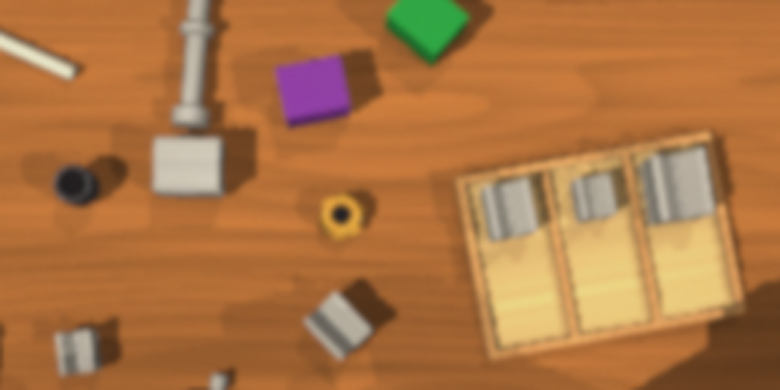

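The crop confirms the large grey block at crop (188,165): flat top (V down), long side left-right, with the spindle close behind it. The medium block is turned about 45° at crop (340,323), and the small one is at (78,350).

```bash
python3 -m handwheel '[[[46.9,-56.6,-12.9],[0,0,0.359]],[[46.9,-56.6,-12.9],[0,0,0.359]],[[46.9,-56.6,-12.9],[0,0,0.359]],[[46.9,-56.6,-12.9],[0,0,0.359]],[[46.9,-56.6,-12.9],[0,0,0.359]]]'
python3 - <<'E'
from h import *
rel([.46,.11,.36],down(-np.pi/2))
E
```

```text
t: 1.27
tool_pos: [0.3204, -0.2925, 0.2859]
tool_rot: [3.141, -0.001, 0.001]
contact_force: [0.9, -0.6, 0.3]
opening: 0.0856
grip_force: 0.0
shift cm [ 13.93 -40.26  -7.42] turn [ 0.001 -0.001 -0.001]
```

```bash
m='x'; python3 -m handwheel '[[[13.9,-40.3,-7.4],[0,0,0]],[[13.9,-40.3,-7.4],[0,0,0]],[[13.9,-40.3,-7.4],[0,0,0]],[[13.9,-40.3,-7.4],[0,0,0]],[[13.9,-40.3,-7.4],[0,0,0]]]' >/dev/null
python3 - <<'E'
from h import *
rel([.46,.11,.36],down(-np.pi/2))
E
```

```text
shift cm [  3.92 -11.12  -2.04] turn [ 0.    -0.002 -0.   ]
```

```bash
python3 -m handwheel '[[[3.9,-11.1,-2],[0,0,0]],[[3.9,-11.1,-2],[0,0,0]],[[3.9,-11.1,-2],[0,0,0]],[[3.9,-11.1,-2],[0,0,0]]]'
python3 - <<'E'
from h import *
c=ctrl.calibration('wrist');im=ctrl.get_image('wrist');cv2.imwrite('pics/w1.png',im);json.dump({k:np.array(v).tolist() for k,v in c.items()},open('w1.json','w'))
for q,z in(("loose_small",.015),("loose_medium",.019),("loose_large",.023)):
    for r in ctrl.landmark_of('wrist',q)[:3]: print(q,round(r['score'],2),np.round(r['position']),np.round(w(c,r['position'],z),3))
E
```

```text
t: 2.4
tool_pos: [0.4594, 0.1076, 0.3586]
tool_rot: [3.141, 0.0, -0.001]
contact_force: [-0.3, 0.6, -0.1]
opening: 0.0853
grip_force: 0.0
loose_small 0.76 [184. 150.] [0.449 0.236 0.015]
loose_medium 0.7 [315. 131.] [0.481 0.009 0.019]
loose_large 0.75 [118. 161.] [0.432 0.351 0.023]
loose_large 0.69 [181. 245.] [0.266 0.254 0.023]
loose_large 0.63 [239.  50.] [0.608 0.135 0.023]
```

View pics/w1.png

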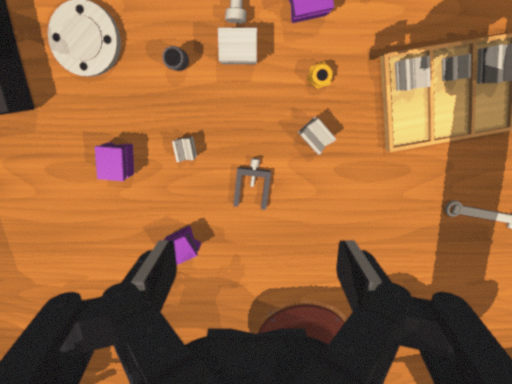

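The wrist view shows large (238,45), small (183,149), medium (318,134), coupling (175,58) and nut (321,75), with clear space around each. I fit the box outlines to both views.

```bash
cat >> h.py <<'E'
from scipy.optimize import differential_evolution as DE
def box(cal,x,y,a,d,zc,S=4):
    c,s=np.cos(a),np.sin(a);P=[]
    for i in(-1,1):
        for j in(-1,1):
            for k in(-1,1):
                u,v=i*d[0]/2,j*d[1]/2;P.append(proj(cal,[x+c*u-s*v,y+s*u+c*v,zc+k*d[2]/2]))
    return cv2.convexHull(np.float32(P)*S).astype(np.int32)
def fit(views,mask,d,zc,x0,y0,S=4,r=.02,win=.07):
    ms=[]
    for cal,im in views:
        g=cv2.resize(im,None,fx=S,fy=S,interpolation=cv2.INTER_CUBIC);m=mask(g).astype(np.uint8)
        W=np.zeros_like(m);cv2.fillPoly(W,[box(cal,x0,y0,0,[win+.02,win+.02,.03],zc,S)],1);ms.append((cal,m&W))
    def f(p):
        e=0
        for cal,m in ms:
            h=np.zeros_like(m);cv2.fillPoly(h,[box(cal,*p,d,zc,S)],1);i=(h&m).sum();e+=1-i/max(1,(h|m).sum())
        return e/len(ms)
    b=DE(f,[(x0-r,x0+r),(y0-r,y0+r),(-np.pi/2,np.pi/2)],popsize=8,maxiter=25,seed=1,polish=False)
    return np.round(b.x,4),round(b.fun,3)
def grey(g):
    h=cv2.cvtColor(g,cv2.COLOR_BGR2HSV).astype(int);return (h[...,1]<70)&(h[...,2]>60)
E
cat > m.py <<'E'
from h import *
t=(ctrl.calibration('top'),cv2.imread('pics/top0.png'));wv=(json.load(open('w1.json')),cv2.imread('pics/w1.png'))
L={'s':([.036,.03,.03],.015,.449,.234),'m':([.046,.038,.038],.019,.481,.01),'l':([.056,.046,.046],.023,.611,.136),
'ts':([.036,.03,.03],.023,.59,-.219),'tm':([.046,.038,.038],.027,.574,-.139),'tl':([.056,.046,.046],.031,.596,-.29)}
for k,(d,z,x,y) in L.items():
    for n,v in(('top',[t]),('wrist',[wv])):
        if k=='tl' and n=='wrist':continue
        wn=.05 if k=='ts' else .07 if k!='tl' else .075
        b,e=fit(v,grey,d,z,x,y,win=wn-.02 if k[0]=='t' else wn);print(k,n,b[:2],np.degrees(b[2]).round(1),e)
# tray
def wood(g):
    h=cv2.cvtColor(g,cv2.COLOR_BGR2HSV).astype(int);return (h[...,0]>15)&(h[...,2]>90)|grey(g)
S=1
for n,v in(('top',[t]),('wrist',[wv])):
    if n=='wrist':continue
    b,e=fit(v,wood,[.162,.228,.016],.008,.546,-.216,S=3,win=.26);print('tray',n,b[:2],np.degrees(b[2]).round(1),e)
E
time python3 m.py
```

```text
s top [0.4514 0.231 ] 8.1 0.125
s wrist [0.4499 0.2332] 11.5 0.107
m top [0.4747 0.0034] 44.1 0.058
m wrist [0.4731 0.0045] 45.1 0.1
l top [0.6135 0.135 ] 89.1 0.151
l wrist [0.612  0.1358] -89.9 0.142
ts top [ 0.589  -0.2187] 12.0 0.098
ts wrist [ 0.5868 -0.2186] 8.5 0.118
tm top [ 0.5765 -0.1441] 12.3 0.081
tm wrist [ 0.5752 -0.1428] 11.9 0.088
tl top [ 0.5974 -0.2896] 10.8 0.052
tray top [ 0.5487 -0.2273] 9.8 0.132
real	0m16.843s
user	0m16.731s
sys	0m0.525s
```

```bash
cat >> h.py <<'E'
def tilt(deg,yaw=-90): return R.from_rotvec([0,np.radians(deg),0])*down(np.radians(yaw))
def tgt(C,Rt,off): return np.array(C)+off*Rt.as_matrix()[:,2]
E
python3 - <<'E'
from h import *
T=tilt(-45);rel(tgt([.613,.1355,.023],T,-.08),T);print(ctrl.get_obs()['q'].round(2))
E
```

```text
shift cm [ 9.7  -2.93 27.9 ] turn [ 0.001  0.785 -0.002]
[ 0.07 -0.36  1.78 -0.    1.73  1.64]
```

```bash
python3 -m handwheel '[[[9.7,-2.9,27.9],[0,0.785,0]],[[9.7,-2.9,27.9],[0,0.785,0]],[[9.7,-2.9,27.9],[0,0.785,0]],[[9.7,-2.9,27.9],[0,0.785,0]],[[9.7,-2.9,27.9],[0,0.785,0]]]'
python3 - <<'E'
from h import *
T=tilt(-45);rel(tgt([.613,.1355,.023],T,-.08),T);rel(tgt([.613,.1355,.023],T,.019),T);print(ctrl.get_obs()['q'].round(2))
E
```

```text
t: 3.22
tool_pos: [0.5546, 0.1343, 0.0899]
tool_rot: [2.9, -0.004, 1.205]
contact_force: [2.7, -1.6, 0.4]
opening: 0.0855
grip_force: 0.0
shift cm [-0.61 -0.12  0.86] turn [ 0.002 -0.002 -0.002]
shift cm [-0.63 -0.14 10.76] turn [ 0.002 -0.002 -0.002]
[ 0.17 -0.31  2.34 -0.35  0.35  2.03]
```

```bash
python3 -m handwheel '[[[-0.6,-0.1,0.9],[0,0,0]],[[-0.6,-0.1,5],[0,0,0]],[[-0.6,-0.1,10.8],[0,0,0]],[[-0.6,-0.1,10.8],[0,0,0]],[[-0.6,-0.1,10.8],[0,0,0]]]'
python3 - <<'E'
from h import *
T=tilt(-45);rel(tgt([.613,.1355,.023],T,.019),T)
c=ctrl.calibration('wrist');im=ctrl.get_image('wrist');cv2.imwrite('pics/w2.png',im)
E
```

```text
t: 3.85
tool_pos: [0.6279, 0.1349, 0.0113]
tool_rot: [2.901, -0.005, 1.199]
contact_force: [-0.5, -0.2, 0.4]
opening: 0.0854
grip_force: 0.0
shift cm [-0.22 -0.06  0.02] turn [ 0.004  0.002 -0.002]
```

View pics/w2.png

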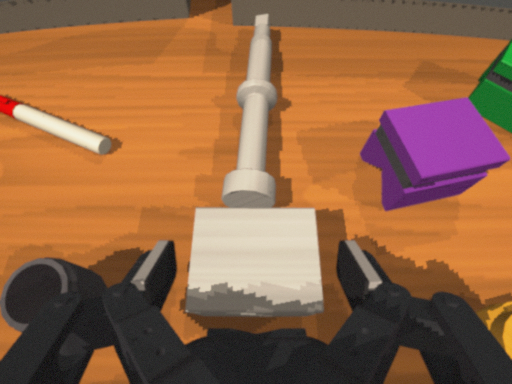

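The wrist view shows the block (190–320, 208–315) centred between the pads (175 and 340), and the coupling clear to the left. I close the gripper.

```bash
python3 -m handwheel '[[[0,0,0],[0,0,0]],[[0,0,0],[0,0,0]],[[0,0,0],[0,0,0]],[[0,0,0],[0,0,0]],[[0,0,0],[0,0,0]]]' 1 70; python3 -m handwheel '[[[0,0,0],[0,0,0]],[[0,0,0],[0,0,0]]]'
python3 - <<'E'
from h import *
T=tilt(-45);o=ctrl.get_obs();
# carry: back/up first
rel([.57,.1355,.14],T)
E
```

```text
t: 4.53
tool_pos: [0.6271, 0.1358, 0.0122]
tool_rot: [2.9, -0.003, 1.202]
contact_force: [-10.5, -2.2, 11.4]
opening: 0.0557
grip_force: 72.1
t: 4.78
tool_pos: [0.6271, 0.1358, 0.0122]
tool_rot: [2.9, -0.003, 1.202]
contact_force: [-10.7, -1.6, 12.4]
opening: 0.0554
grip_force: 72.1
shift cm [  5.01   0.06 -13.07] turn [ 0.003 -0.    -0.001]
```

```bash
python3 -m handwheel '[[[1.4,0,-1.4],[0,0,0]],[[3.5,0,-4],[0,0,0]],[[4.5,0,-8],[0,0,0]],[[5,0,-13],[0,0,0]],[[5,0,-13],[0,0,0]]]'
python3 - <<'E'
from h import *
T=tilt(45);print(ctrl.get_obs()['q'].round(2));rel(tgt([.515,.1355,.123],T,.019),T);rel(tgt([.515,.1355,.123],tilt(0),.019),tilt(0))
E
```

```text
t: 5.4
tool_pos: [0.5686, 0.1362, 0.1392]
tool_rot: [2.902, -0.003, 1.201]
contact_force: [1.3, -0.2, -7.7]
opening: 0.0554
grip_force: 78.5
[ 0.16 -0.36  2.28 -0.27  0.46  1.93]
shift cm [-6.84  0.09 -2.63] turn [ 0.    -1.57  -0.002]
shift cm [-6.28  0.08 -1.29] turn [ 0.001 -0.785 -0.002]
```

```bash
python3 -m handwheel '[[[-2,0,-0.5],[0,-0.18,0]],[[-4,0,-1],[0,-0.36,0]],[[-5,0,-1.2],[0,-0.54,0]],[[-6,0,-1.3],[0,-0.7,0]],[[-6.3,0.1,-1.3],[0,-0.785,0]]]'
python3 - <<'E'
from h import *
T=tilt(45);print(ctrl.get_obs()['q'].round(2));rel(tgt([.515,.1355,.123],T,.019),T)
E
```

```text
t: 6.02
tool_pos: [0.5149, 0.1346, 0.0981]
tool_rot: [3.139, -0.005, -0.018]
contact_force: [0.8, -0.8, -7.9]
opening: 0.0555
grip_force: 77.9
[ 0.12 -0.04  1.94 -0.    1.26  1.69]
shift cm [-1.34 -0.09 -1.13] turn [ 0.001 -0.774 -0.004]
```

```bash
python3 -m handwheel '[[[-0.3,0,-0.3],[0,-0.18,0]],[[-0.6,-0.1,-0.6],[0,-0.36,0]],[[-0.9,-0.1,-0.8],[0,-0.54,0]],[[-1.2,-0.1,-1],[0,-0.7,0]],[[-1.3,-0.1,-1.1],[0,-0.774,0]]]'
python3 - <<'E'
from h import *
T=tilt(45);print(ctrl.get_obs()['q'].round(2));rel(tgt([.515,.1355,.023],T,.019),T);print(ctrl.get_obs()['tool_rot'])
E
```

```text
t: 6.65
tool_pos: [0.5032, 0.1356, 0.1079]
tool_rot: [2.904, -0.006, -1.197]
contact_force: [0.4, 0.2, -8.7]
opening: 0.0552
grip_force: 78.1
[0.09 0.44 1.52 0.07 1.96 1.66]
shift cm [ 6.81 -0.01  7.09] turn [-0.001 -0.003 -0.004]
[ 2.90359107 -0.00620902 -1.19679804]
```

```bash
python3 -m handwheel '[[[2.5,0,2.5],[0,0,0]],[[5,0,5],[0,0,0]],[[6.3,0,6.4],[0,0,0]],[[6.7,0,7],[0,0,0]],[[6.7,0,7],[0,0,0]]]'; python3 -m handwheel '[[[0.07,0,0.07],[0,0,0]],[[0.07,0,0.07],[0,0,0]]]'
```

```text
t: 7.28
tool_pos: [0.5017, 0.1359, 0.015]
tool_rot: [2.906, -0.005, -1.192]
contact_force: [1.0, 0.8, -7.3]
opening: 0.0554
grip_force: 78.0
t: 7.52
tool_pos: [0.5025, 0.1359, 0.0152]
tool_rot: [2.908, -0.005, -1.189]
contact_force: [0.7, -0.7, -8.9]
opening: 0.0549
grip_force: 78.0
```

```bash
python3 -m handwheel '[[[0.2,0,0.2],[0,0,0]],[[0.2,0,0.2],[0,0,0]],[[0.2,0,0.2],[0,0,0]]]'
python3 - <<'E'
from h import *
T=tilt(45);print(ctrl.get_obs()['q'].round(3));rel(tgt([.515,.1355,.023],T,.019),T)
E
```

```text
t: 7.9
tool_pos: [0.5015, 0.1358, 0.0112]
tool_rot: [2.906, -0.005, -1.193]
contact_force: [-0.5, -0.6, -8.1]
opening: 0.0556
grip_force: 78.0
[0.087 0.562 1.534 0.064 1.822 1.652]
shift cm [0.12 0.03 0.12] turn [-0.001 -0.006 -0.003]
```

```bash
for i in 1 2 3; do python3 -m handwheel '[[[0.08,0,0.08],[0,0,0]],[[0.08,0,0.08],[0,0,0]]]' | egrep 'pos|rot|contact'; done
```

```text
tool_pos: [0.5015, 0.1358, 0.01]
tool_rot: [2.906, -0.005, -1.193]
contact_force: [0.8, 0.1, -7.5]
tool_pos: [0.5017, 0.1358, 0.0092]
tool_rot: [2.906, -0.005, -1.193]
contact_force: [-0.9, 0.0, -6.2]
tool_pos: [0.5018, 0.1358, 0.0091]
tool_rot: [2.906, -0.004, -1.194]
contact_force: [-1.1, -0.9, 0.5]
```

Contact came at the predicted height. I release, back off and look.

```bash
python3 -m handwheel '[[[0,0,0],[0,0,0]],[[0,0,0],[0,0,0]],[[0,0,0],[0,0,0]],[[0,0,0],[0,0,0]]]' -1; python3 -m handwheel '[[[0,0,-4],[0,0,0]],[[0,0,-9],[0,0,0]],[[0,0,-12],[0,0.1,0]],[[0,0,-12],[0,0.1,0]]]' | head -2;  python3 - <<'E'
from h import *
im=ctrl.get_image('scene');cv2.imwrite('pics/s1.png',cv2.resize(im[110:290,190:430],None,fx=3,fy=3,interpolation=cv2.INTER_CUBIC))
T=tilt(-45);rel(tgt([.514,.1355,.023],T,-.11),T);rel(tgt([.514,.1355,.023],tilt(0),-.13),tilt(0))
E
```

```text
t: 9.15
tool_pos: [0.5017, 0.1358, 0.008]
tool_rot: [2.906, -0.005, -1.192]
contact_force: [-0.5, 0.7, 0.1]
opening: 0.0855
grip_force: 0.0
t: 9.65
tool_pos: [0.5885, 0.1359, 0.0969]
shift cm [-12.11   0.07   8.93] turn [ 0.002  1.462 -0.003]
shift cm [-9.32  0.06 -0.01] turn [ 0.     0.677 -0.003]
```

View pics/s1.png

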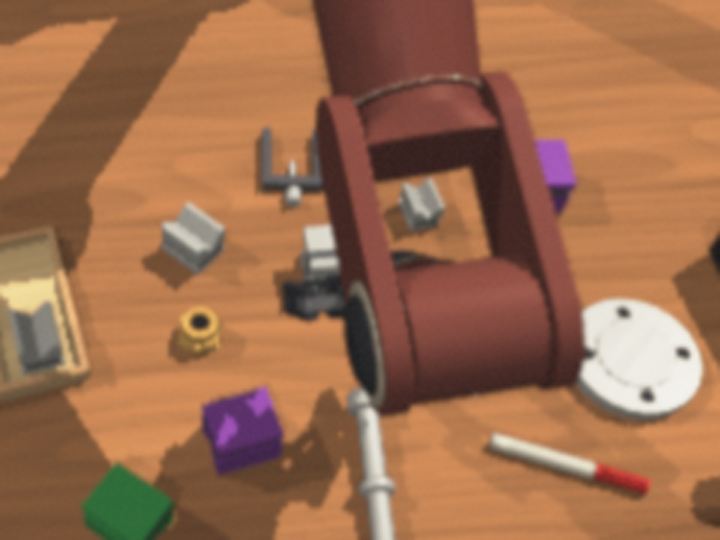

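Most of the block is hidden behind the arm; its visible part, at (322,255), stands flat. I swing over to the robot side and look with the wrist camera on the way.

```bash
python3 -m handwheel '[[[-2,0,-3],[0,0.15,0]],[[-4.5,0,-3],[0,0.33,0]],[[-7,0,-2],[0,0.5,0]],[[-9.3,0,0],[0,0.677,0]],[[-9.3,0,0],[0,0.677,0]]]' | head -2
python3 - <<'E'
from h import *
T=tilt(0);c=ctrl.calibration('wrist');im=ctrl.get_image('wrist');cv2.imwrite('pics/w3.png',im)
b,e=fit([(c,im)],grey,[.056,.046,.046],.023,.514,.1355,S=2);print(b,np.degrees(b[2]),e)
T=tilt(-45);rel(tgt([.514,.1355,.023],T,-.09),T)
E
```

```text
t: 10.32
tool_pos: [0.5039, 0.1357, 0.1457]
[0.5121 0.1363 1.557 ] 89.20952870186917 0.032
shift cm [-5.71  0.03  6.18] turn [ 0.003  0.794 -0.001]
```

View pics/w3.png

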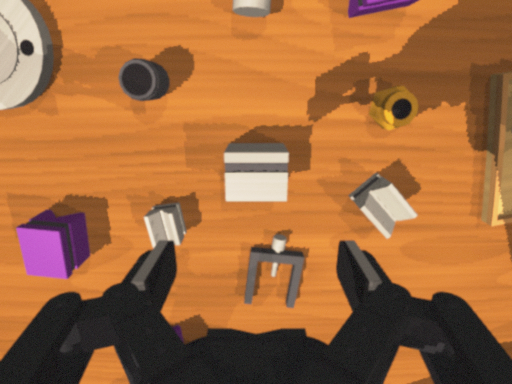

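The block lies on its side at (256,172). Its clamp groove is at the far edge, so the V faces the robot as intended. Now the second quarter turn.

```bash
python3 -m handwheel '[[[-2,0,1],[0,0.18,0]],[[-4,0,2],[0,0.36,0]],[[-6,0,4],[0,0.54,0]],[[-5.9,0,6.1],[0,0.72,0]],[[-5.9,0,6.2],[0,0.794,0]]]' | head -2
python3 - <<'E'
from h import *
T=tilt(-45);rel(tgt([.512,.136,.023],T,.019),T)
E
```

```text
t: 11.0
tool_pos: [0.4515, 0.1356, 0.0846]
shift cm [-0.08 -0.09 10.54] turn [ 0.004 -0.001  0.001]
```

```bash
python3 -m handwheel '[[[-0.1,-0.1,4],[0,0,0]],[[-0.1,-0.1,8],[0,0,0]],[[-0.1,-0.1,10.3],[0,0,0]],[[-0.1,-0.1,10.4],[0,0,0]],[[-0.1,-0.1,10.4],[0,0,0]]]' | egrep 'pos|rot|contact'
python3 -m handwheel '[[[0,0,0],[0,0,0]],[[0,0,0],[0,0,0]],[[0,0,0],[0,0,0]],[[0,0,0],[0,0,0]],[[0,0,0],[0,0,0]]]' 1 70
python3 -m handwheel '[[[0,0,0],[0,0,0]],[[1.4,0,-1.4],[0,0,0]],[[4,0,-4],[0,0,0]],[[6,0,-6],[0,0,0]],[[7,0,-7],[0,0,0]]]'
python3 - <<'E'
from h import *
T=tilt(0);rel(tgt([.512,.136,.123],T,.019),T)
E
```

```text
tool_pos: [0.5279, 0.1366, 0.0158]
tool_rot: [2.896, -0.003, 1.209]
contact_force: [0.0, 0.0, -0.3]
t: 12.25
tool_pos: [0.5281, 0.1367, 0.0173]
tool_rot: [2.895, -0.003, 1.214]
contact_force: [-6.8, -1.2, 8.2]
opening: 0.0549
grip_force: 76.1
t: 12.88
tool_pos: [0.5255, 0.1367, 0.1141]
tool_rot: [2.897, -0.003, 1.207]
contact_force: [1.0, 0.3, -8.4]
opening: 0.0555
grip_force: 78.5
shift cm [-1.66  0.07 -0.25] turn [ 0.003 -0.789 -0.002]
```

```bash
python3 -m handwheel '[[[-0.4,0,-1],[0,-0.18,0]],[[-0.8,0,-1],[0,-0.36,0]],[[-1.2,0,-1],[0,-0.54,0]],[[-1.6,0,-0.6],[0,-0.7,0]],[[-1.6,0,-0.3],[0,-0.785,0]]]' | head -2
python3 -m handwheel '[[[-0.3,0,-0.3],[0,-0.18,0]],[[-0.6,0,-0.6],[0,-0.36,0]],[[-0.9,0,-0.8],[0,-0.54,0]],[[-1.2,0,-1],[0,-0.7,0]],[[-1.3,0,-1.1],[0,-0.785,0]]]' | head -3
python3 - <<'E'
from h import *
T=tilt(45);o=ctrl.get_obs();print(o['tool_rot']);rel([.506,.136,.012],T)
E
```

```text
t: 13.5
tool_pos: [0.5135, 0.1366, 0.1038]
t: 14.12
tool_pos: [0.5012, 0.1367, 0.1133]
tool_rot: [2.905, -0.006, -1.193]
[ 2.90480894 -0.00619227 -1.19264604]
shift cm [7.46 0.04 6.87] turn [-0.    -0.006 -0.004]
```

```bash
python3 -m handwheel '[[[2.5,0,2.5],[0,-0.006,0]],[[5,0,5],[0,-0.006,0]],[[7,0,6.5],[0,-0.006,0]],[[7.4,0,6.8],[0,-0.006,0]],[[7.4,0,6.8],[0,-0.006,0]]]' | egrep 'pos|rot|cont'; for i in 1 2 3; do python3 -m handwheel '[[[0.12,0,0.12],[0,0,0]],[[0.12,0,0.12],[0,0,0]]]' | egrep 'pos|contact'; done
```

```text
tool_pos: [0.5058, 0.1368, 0.0157]
tool_rot: [2.903, -0.005, -1.198]
contact_force: [0.1, 0.2, -8.2]
tool_pos: [0.5064, 0.1369, 0.0154]
contact_force: [-0.3, -0.3, -8.1]
tool_pos: [0.5056, 0.1368, 0.0129]
contact_force: [-0.3, -0.7, -8.9]
tool_pos: [0.5055, 0.1368, 0.011]
contact_force: [-0.9, -0.0, -8.4]
```

```bash
python3 -m handwheel '[[[0.15,0,0.15],[0,0,0]],[[0.15,0,0.15],[0,0,0]]]' | egrep 'pos|contact'; for i in 1 2 3; do python3 -m handwheel '[[[0.06,0,0.06],[0,0,0]],[[0.06,0,0.06],[0,0,0]]]' | egrep 'pos|rot|contact'; done
```

```text
tool_pos: [0.5056, 0.1368, 0.0089]
contact_force: [-0.0, 0.6, -8.1]
tool_pos: [0.5056, 0.1368, 0.0087]
tool_rot: [2.903, -0.004, -1.201]
contact_force: [-0.8, -1.0, -3.7]
tool_pos: [0.5057, 0.1368, 0.0087]
tool_rot: [2.902, -0.004, -1.202]
contact_force: [-2.6, -2.0, 3.3]
tool_pos: [0.5057, 0.1368, 0.0087]
tool_rot: [2.902, -0.004, -1.203]
contact_force: [-4.4, -2.1, 7.6]
```

```bash
python3 -m handwheel '[[[0,0,0],[0,0,0]],[[0,0,0],[0,0,0]],[[0,0,0],[0,0,0]],[[0,0,0],[0,0,0]]]' -1 | egrep 'opening|grip'; python3 -m handwheel '[[[0,0,-4],[0,0,0]],[[0,0,-9],[0,0,0]],[[-1,0,-13],[0,0.18,0]],[[-4,0,-13],[0,0.36,0]],[[-6,0,-13],[0,0.54,0]]]' | head -2;  python3 - <<'E'
from h import *
rel([.512,.137,.15],down(0));rel([.5,.137,.15],down(-np.pi/2))
E
```

```text
opening: 0.0855
grip_force: 0.0
t: 17.62
tool_pos: [0.5561, 0.137, 0.1431]
shift cm [-4.45  0.01  0.36] turn [-0.184  0.185 -1.566]
shift cm [-5.62  0.01  0.64] turn [ 0.001  0.235 -0.003]
```

```bash
python3 -m handwheel '[[[-3,0,0],[0,0.12,0]],[[-5.6,0,0.6],[0,0.235,0]],[[-5.6,0,0.6],[0,0.235,0]]]' | head -2
python3 - <<'E'
from h import *
c=ctrl.calibration('wrist');im=ctrl.get_image('wrist');cv2.imwrite('pics/w4.png',im)
b,e=fit([(c,im)],grey,[.056,.046,.046],.023,.512,.1365,S=2);print(b,np.degrees(b[2]),e)
rel([b[0],b[1],.15],down(0))
E
```

```text
t: 18.0
tool_pos: [0.4949, 0.1371, 0.1471]
[ 0.5106  0.1373 -1.568 ] -89.83978227651309 0.046
shift cm [ 1.32 -0.02 -0.18] turn [-0.006  0.009 -1.573]
```

View pics/w4.png

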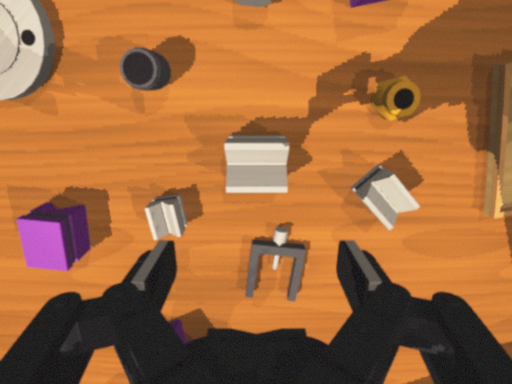

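The large block now stands V up at (256,164). I turn the wrist to grip it by its sides.

```bash
python3 -m handwheel '[[[0.3,0,0],[0,0,-0.18]],[[0.6,0,0],[0,0,-0.36]],[[0.9,0,0],[0,0,-0.54]],[[1.2,0,0],[0,0,-0.72]],[[1.5,0,0],[0,0,-0.9]]]' | head -2
python3 -m handwheel '[[[0,0,0],[0,0,-0.18]],[[0,0,0],[0,0,-0.36]],[[0,0,0],[0,0,-0.54]],[[0,0,0],[0,0,-0.68]],[[0,0,0],[0,0,-0.68]]]' | egrep "pos|rot"
python3 - <<'E'
from h import *
rel([.511,.1373,.007],down(0));print(ctrl.get_obs()['q'].round(2))
E
```

```text
t: 18.68
tool_pos: [0.5162, 0.1369, 0.149]
tool_pos: [0.5157, 0.1369, 0.1488]
tool_rot: [-2.213, -2.223, 0.011]
shift cm [ 0.06 -0.35 14.19] turn [-0.009  0.002  0.004]
[ 0.12 -0.09  1.9  -0.    1.35  0.12]
```

```bash
python3 -m handwheel '[[[0,-0.3,5],[0,0,0]],[[0,-0.4,10],[0,0,0]],[[0.1,-0.4,13.5],[-0.01,0,0]],[[0.1,-0.4,14.2],[-0.01,0,0]],[[0.1,-0.4,14.2],[-0.01,0,0]]]' | egrep 'pos|rot|cont'
python3 -m handwheel '[[[0,0,0],[0,0,0]],[[0,0,0],[0,0,0]],[[0,0,0],[0,0,0]],[[0,0,0],[0,0,0]],[[0,0,0],[0,0,0]]]' 1 70
python3 - <<'E'
from h import *
a=np.radians(9.7);tr=np.array([.5487,-.2273]);
for n,x,y in(('l',-.036,-.074),('s',-.036,0),('m',-.036,.074)):
    print(n,tr+[np.cos(a)*x-np.sin(a)*y,np.sin(a)*x+np.cos(a)*y])
o=ctrl.get_obs();d=np.array([.5487,-.2273])
for k,p in dict(ts=(.588,-.2187),tm=(.576,-.1435),tl=(.5974,-.2896)).items():
    v=np.array(p)-tr;print(k,np.cos(a)*v[0]+np.sin(a)*v[1],-np.sin(a)*v[0]+np.cos(a)*v[1])
E
```

```text
tool_pos: [0.5099, 0.1378, 0.0072]
tool_rot: [2.214, 2.226, 0.0]
contact_force: [0.6, 0.4, 0.4]
t: 20.55
tool_pos: [0.5112, 0.138, 0.0087]
tool_rot: [2.211, 2.225, 0.006]
contact_force: [2.3, -0.3, 6.8]
opening: 0.0449
grip_force: 73.8
l [ 0.52568289 -0.30630767]
s [ 0.51321468 -0.23336562]
m [ 0.50074646 -0.16042356]
ts 0.04018715499945097 0.0018554172172595366
tm 0.04102911471367291 0.07800219064752137
tl 0.03750687059772758 -0.06961475890905124
```

```bash
python3 -m handwheel '[[[0,0,-2],[0,0,0]],[[0,0,-6],[0,0,0]],[[0,0,-11],[0,0,0]],[[0,0,-11],[0,0,0]]]' | egrep 'pos|cont|grip'
python3 - <<'E'
from h import *
rel([.525,-.303,.12],down(np.radians(-80.3)));rel([.525,-.05,.12],down(np.radians(-45)))
E
```

```text
tool_pos: [0.5105, 0.1382, 0.1194]
contact_force: [0.4, 0.0, -8.2]
grip_force: 74.6
shift cm [-4.413e+01  1.150e+00 -2.000e-02] turn [ 0.007 -0.005  1.408]
shift cm [-18.83   1.32  -0.03] turn [ 0.007 -0.002  0.792]
```

```bash
python3 -m handwheel '[[[-4,0.3,0],[0,0,0.17]],[[-8.5,0.6,0],[0,0,0.34]],[[-13.5,0.8,0],[0,0,0.51]],[[-18.5,1,0],[0,0,0.68]],[[-23,1.1,0],[0,0,0.85]]]' | egrep 'pos|grip'
python3 - <<'E'
from h import *
rel([.525,-.303,.12],down(np.radians(-80.3)))
E
```

```text
tool_pos: [0.5181, -0.0927, 0.1122]
grip_force: 74.3
shift cm [-13.37  16.24  -0.8 ] turn [-0.003  0.005  0.552]
```

```bash
python3 -m handwheel '[[[-3,3.5,-0.3],[0,0,0.13]],[[-6.5,8,-0.5],[0,0,0.27]],[[-10,12,-0.6],[0,0,0.4]],[[-12.5,15.2,-0.8],[0,0,0.5]],[[-13.4,16.2,-0.8],[0,0,0.552]]]' | egrep 'pos|grip'
python3 -m handwheel '[[[0,0,0],[0,0,0]],[[0,0,0],[0,0,0]]]' | egrep 'pos|grip'
python3 - <<'E'
from h import *
rel([.525,-.303,.06],down(np.radians(-80.3)))
c=ctrl.calibration('wrist');im=ctrl.get_image('wrist')
a=np.radians(9.7);tr=np.array([.5487,-.2243])
for x in(-.075,.075):
  for y in(-.108,-.04,-.034,.034,.04,.108):
    p=tr+[np.cos(a)*x-np.sin(a)*y,np.sin(a)*x+np.cos(a)*y];u=proj(c,[*p,.016]);cv2.circle(im,tuple(int(v) for v in u.round()),2,(0,255,0),-1)
cv2.imwrite('pics/w5.png',im)
E
```

```text
tool_pos: [0.5264, -0.303, 0.1207]
grip_force: 74.8
tool_pos: [0.5279, -0.3001, 0.1231]
grip_force: 74.8
shift cm [-0.33  0.25  6.31] turn [-0.002  0.001  0.008]
```

View pics/w5.png

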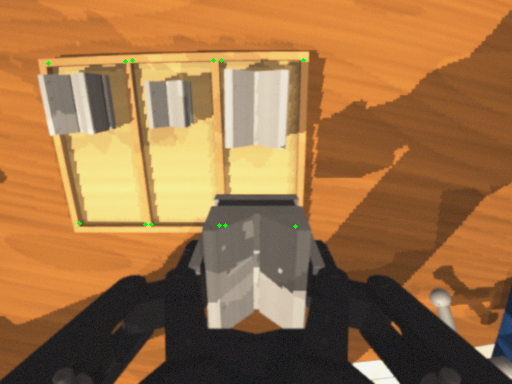

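The overlaid row corners match the tray's strips. The twins stand at (78,103) medium, (170,103) small and (256,107) large, and the large block hangs in front of its own row. I lower it.

```bash
python3 -m handwheel '[[[-0.3,0.2,3],[0,0,0]],[[-0.3,0.2,6.3],[0,0,0]],[[-0.3,0.2,8.5],[0,0,0]],[[-0.3,0.2,9.9],[0,0,0]],[[-0.3,0.2,9.9],[0,0,0]]]' | egrep 'pos|rot|cont'
python3 -m handwheel '[[[0,0,0.2],[0,0,0]],[[0,0,0.3],[0,0,0]]]' | egrep 'pos|cont'
python3 - <<'E'
from h import *
rel([.525,-.303,.0167],down(np.radians(-80.3)))
E
```

```text
tool_pos: [0.5258, -0.3035, 0.0251]
tool_rot: [-3.129, -0.277, 0.001]
contact_force: [-0.2, 0.2, -8.2]
tool_pos: [0.5273, -0.3053, 0.0246]
contact_force: [-0.4, 0.1, -8.1]
shift cm [-0.19 -0.27  0.79] turn [ 0.004 -0.003  0.006]
```

```bash
python3 -m handwheel '[[[-0.1,-0.2,0.3],[0,0,0]],[[-0.1,-0.2,0.5],[0,0,0]],[[-0.1,-0.2,0.5],[0,0,0]]]' | egrep 'pos|cont'
for i in 1 2 3; do python3 -m handwheel '[[[0,0,0.15],[0,0,0]],[[0,0,0.15],[0,0,0]]]' | egrep 'pos|cont'; done
```

```text
tool_pos: [0.5248, -0.3028, 0.0179]
contact_force: [-0.2, -1.0, -8.2]
tool_pos: [0.5252, -0.3031, 0.0169]
contact_force: [0.0, -0.5, -6.7]
tool_pos: [0.5253, -0.3031, 0.0168]
contact_force: [-4.6, 4.1, 1.5]
tool_pos: [0.5254, -0.3031, 0.0168]
contact_force: [-8.5, 4.6, 10.4]
```

```bash
python3 -m handwheel '[[[0,0,0],[0,0,0]],[[0,0,0],[0,0,0]],[[0,0,0],[0,0,0]]]' -0.3 | egrep 'opening|grip|cont'; python3 -m handwheel '[[[0,0,-3],[0,0,0]],[[0,0,-8],[0,0,0]],[[0,0,-13],[0,0,0]]]' | egrep 'pos'
python3 - <<'E'
from h import *
rel([.45,-.01,.13],down(np.radians(-45)))
E
```

```text
contact_force: [-0.7, 0.1, 0.1]
opening: 0.0555
grip_force: 0.0
tool_pos: [0.5248, -0.3027, 0.1448]
shift cm [ -2.26 -30.13   1.43] turn [ 0.001 -0.    -0.61 ]
```

```bash
python3 -m handwheel '[[[-0.5,-6,0],[0,0,-0.15]],[[-1,-12,0.5],[0,0,-0.3]],[[-1.5,-18,1],[0,0,-0.45]],[[-2,-24,1.4],[0,0,-0.6]],[[-2.3,-30,1.4],[0,0,-0.61]]]' -1 | egrep 'pos|opening'
python3 -m handwheel '[[[0,0,0],[0,0,0]]]' | egrep 'pos|rot'
python3 - <<'E'
from h import *
c=ctrl.calibration('wrist');im=ctrl.get_image('wrist');cv2.imwrite('pics/w6.png',im)
b,e=fit([(c,im)],grey,[.046,.038,.038],.019,.474,.004,S=2);print(b,np.degrees(b[2]),e)
rel([b[0],b[1],.05],down(b[2]-np.pi/2))
rel([b[0],b[1],.006],down(b[2]-np.pi/2))
E
```

```text
tool_pos: [0.4491, -0.0098, 0.129]
opening: 0.0856
tool_pos: [0.449, -0.0083, 0.129]
tool_rot: [2.898, 1.21, 0.002]
[0.4745 0.0056 0.7575] 43.40155298115986 0.069
shift cm [2.85 0.64 7.93] turn [ 0.003 -0.     0.031]
shift cm [ 2.85  0.63 12.33] turn [ 0.003 -0.     0.031]
```

```bash
python3 -m handwheel '[[[2,0.4,3],[0,0,0.02]],[[2.8,0.7,7],[0,0,0.02]],[[2.8,0.7,11],[0,0,0.02]],[[2.8,0.7,12.3],[0,0,0.02]],[[2.8,0.7,12.3],[0,0,0.02]]]' | egrep 'pos|rot|cont'
python3 -m handwheel '[[[0,0,0],[0,0,0]],[[0,0,0],[0,0,0]],[[0,0,0],[0,0,0]],[[0,0,0],[0,0,0]],[[0,0,0],[0,0,0]]]' 1 60
python3 -m handwheel '[[[0,0,0],[0,0,0]]]' | egrep 'pos|open|grip'
```

```text
tool_pos: [0.4747, 0.0025, 0.0058]
tool_rot: [2.914, 1.171, -0.001]
contact_force: [0.1, -0.6, 0.5]
t: 27.4
tool_pos: [0.4759, 0.0033, 0.0077]
tool_rot: [2.912, 1.172, 0.004]
contact_force: [-1.7, -0.4, 7.4]
opening: 0.0366
grip_force: 62.0
tool_pos: [0.4759, 0.0033, 0.0077]
opening: 0.0374
grip_force: 62.0
```

```bash
python3 -m handwheel '[[[0,0,-2],[0,0,0]],[[0,0,-6],[0,0,0]],[[0,0,-9],[0,0,0]],[[0,0,-9],[0,0,0]]]' | egrep 'pos|cont|grip'
python3 - <<'E'
from h import *
rel([.500,-.157,.09],down(np.radians(-80.3)))
E
```

```text
tool_pos: [0.4763, 0.0032, 0.0982]
contact_force: [0.6, -0.2, -4.6]
grip_force: 61.4
shift cm [-9.4  13.18  0.88] turn [ 0.005 -0.005  0.596]
```

```bash
python3 -m handwheel '[[[-2,2.5,0],[0,0,0.14]],[[-4.5,6,0.3],[0,0,0.29]],[[-7,9.8,0.6],[0,0,0.43]],[[-9.4,13.2,0.9],[0,0,0.58]],[[-9.4,13.2,0.9],[0,0,0.596]]]' | egrep 'pos|grip'
python3 -m handwheel '[[[0,0,0],[0,0,0]],[[0,0,0],[0,0,0]]]' | egrep 'pos|rot'
python3 - <<'E'
from h import *
rel([.500,-.157,.0207],down(np.radians(-80.3)))
E
```

```text
tool_pos: [0.497, -0.1586, 0.0847]
grip_force: 62.0
tool_pos: [0.4977, -0.1557, 0.0863]
tool_rot: [3.13, 0.268, -0.001]
shift cm [0.21 0.17 6.56] turn [0.    0.001 0.002]
```

```bash
python3 -m handwheel '[[[0.2,0.1,2.5],[0,0,0]],[[0.2,0.1,5],[0,0,0]],[[0.2,0.1,6.4],[0,0,0]],[[0.2,0.1,6.4],[0,0,0]],[[0.2,0.1,6.4],[0,0,0]]]' | egrep 'pos|cont'
for i in 1 2 3 ; do python3 -m handwheel '[[[0,0,0.2],[0,0,0]],[[0,0,0.2],[0,0,0]]]' | egrep 'pos|cont'; done
```

```text
tool_pos: [0.5014, -0.1578, 0.0245]
contact_force: [-0.3, -1.2, -3.9]
tool_pos: [0.501, -0.1579, 0.022]
contact_force: [-0.2, -0.5, -3.6]
tool_pos: [0.5005, -0.1576, 0.0193]
contact_force: [-0.6, 0.1, -3.9]
tool_pos: [0.5004, -0.1576, 0.0172]
contact_force: [-1.4, 0.9, -3.9]
```

```bash
for i in 1 2 3 ; do python3 -m handwheel '[[[0,0,0.1],[0,0,0]],[[0,0,0.1],[0,0,0]]]' | egrep 'pos|cont'; done
```

```text
tool_pos: [0.5006, -0.1577, 0.0164]
contact_force: [1.1, -0.6, -4.2]
tool_pos: [0.5008, -0.1578, 0.0157]
contact_force: [-0.3, -0.3, -2.3]
tool_pos: [0.5008, -0.1578, 0.0157]
contact_force: [-3.9, 1.5, 4.9]
```

```bash
python3 -m handwheel '[[[0,0,0],[0,0,0]],[[0,0,0],[0,0,0]],[[0,0,0],[0,0,0]]]' -0.12 | egrep 'opening|grip|cont'; python3 -m handwheel '[[[0,0,-3],[0,0,0]],[[0,0,-8],[0,0,0]],[[0,0,-12],[0,0,0]]]' | egrep 'pos'
python3 - <<'E'
from h import *
rel([.43,.225,.13],down(np.radians(-80)))
E
```

```text
contact_force: [0.9, -0.7, -0.2]
opening: 0.048
grip_force: 0.0
tool_pos: [0.5008, -0.1577, 0.1363]
shift cm [ -0.53 -38.91   0.54] turn [ 0.002 -0.002 -0.005]
```

```bash
python3 -m handwheel '[[[0,-6,0],[0,0,0]],[[0,-12,0],[0,0,0]],[[0,-18,0],[0,0,0]],[[0,-24,0],[0,0,0]],[[-0.5,-30,0],[0,0,0]]]' -0.6 | egrep 'pos'
python3 -m handwheel '[[[0,-6,0.5],[0,0,0]],[[0,-9,0.5],[0,0,0]],[[0,-9,0.5],[0,0,0]]]' | egrep 'pos|rot'
python3 - <<'E'
from h import *
c=ctrl.calibration('wrist');im=ctrl.get_image('wrist');cv2.imwrite('pics/w7.png',im)
b,e=fit([(c,im)],grey,[.036,.03,.03],.015,.4505,.2325,S=3);print(b,np.degrees(b[2]),e)
rel([b[0],b[1],.003],down(b[2]-np.pi/2));print(ctrl.get_obs()['opening'])
E
```

```text
tool_pos: [0.4447, 0.1392, 0.1343]
tool_pos: [0.4293, 0.2276, 0.1287]
tool_rot: [3.128, 0.272, 0.002]
[0.45   0.2328 0.1353] 7.752118968120039 0.067
shift cm [ 2.11 -0.3  12.57] turn [ 0.002 -0.001  0.036]
0.06824723780141921
```

```bash
python3 -m handwheel '[[[1.5,-0.2,3],[0,0,0.035]],[[2.1,-0.3,7],[0,0,0.035]],[[2.1,-0.3,11],[0,0,0.035]],[[2.1,-0.3,12.5],[0,0,0.035]],[[2.1,-0.3,12.5],[0,0,0.035]]]' | egrep 'pos|rot|cont'
python3 -m handwheel '[[[0,0,0],[0,0,0]],[[0,0,0],[0,0,0]],[[0,0,0],[0,0,0]],[[0,0,0],[0,0,0]],[[0,0,0],[0,0,0]]]' 1 50
python3 -m handwheel '[[[0,0,0],[0,0,0]]]' | egrep 'pos|open|grip'
```

```text
tool_pos: [0.4498, 0.2314, 0.0032]
tool_rot: [3.132, 0.209, -0.001]
contact_force: [0.9, -0.1, 0.1]
t: 34.08
tool_pos: [0.4517, 0.2329, 0.0058]
tool_rot: [3.134, 0.211, 0.007]
contact_force: [-0.3, -1.5, 6.4]
opening: 0.0294
grip_force: 51.0
tool_pos: [0.4517, 0.2329, 0.0058]
opening: 0.0289
grip_force: 51.0
```

```bash
python3 -m handwheel '[[[0,0,-2],[0,0,0]],[[0,0,-6],[0,0,0]],[[0,0,-12],[0,0,0]],[[0,0,-12],[0,0,0]]]' | egrep 'pos|cont|grip'
python3 - <<'E'
from h import *
rel([.513,-.230,.12],down(np.radians(-80.3)))
E
```

```text
tool_pos: [0.4537, 0.234, 0.1301]
contact_force: [1.2, 0.2, -2.3]
grip_force: 50.2
shift cm [-0.37 46.78  0.97] turn [-0.    -0.013 -0.035]
```

```bash
python3 -m handwheel '[[[0,4,0],[0,0,0]],[[0,9.5,0],[0,0,0]],[[0,15,0],[0,0,0]],[[-0.2,21,0],[0,0,-0.035]],[[-0.3,27,0],[0,0,-0.035]]]' | egrep 'pos|grip'
python3 - <<'E'
from h import *
rel([.513,-.230,.1],down(np.radians(-80.3)))
E
```

```text
tool_pos: [0.4821, -0.0369, 0.1228]
grip_force: 50.3
shift cm [-0.22 19.55  2.3 ] turn [0.001 0.001 0.001]
```

```bash
python3 -m handwheel '[[[0,5,0],[0,0,0]],[[0,10,0],[0,0,0]],[[-0.1,15,0],[0,0,0]],[[-0.2,18.5,1],[0,0,0]],[[-0.2,19.5,2.3],[0,0,0]]]' | egrep 'pos|grip'
python3 -m handwheel '[[[0,0,0],[0,0,0]],[[0,0,0],[0,0,0]]]' | egrep 'pos|rot'
python3 - <<'E'
from h import *
rel([.513,-.230,.0188],down(np.radians(-80.3)))
E
```

```text
tool_pos: [0.5137, -0.2294, 0.1001]
grip_force: 50.3
tool_pos: [0.5138, -0.2266, 0.101]
tool_rot: [3.13, 0.268, 0.0]
shift cm [-0.14  0.32  8.22] turn [ 0.    -0.     0.001]
```

```bash
python3 -m handwheel '[[[-0.1,0.2,3.5],[0,0,0]],[[-0.1,0.2,6.5],[0,0,0]],[[-0.1,0.2,8],[0,0,0]],[[-0.1,0.2,8],[0,0,0]],[[-0.1,0.2,8],[0,0,0]]]' | egrep 'pos|cont'
for i in 1 2 3 ; do python3 -m handwheel '[[[0,0,0.2],[0,0,0]],[[0,0,0.2],[0,0,0]]]' | egrep 'pos|cont'; done
```

```text
tool_pos: [0.5147, -0.2306, 0.0232]
contact_force: [-0.4, -0.6, -2.2]
tool_pos: [0.514, -0.2305, 0.0203]
contact_force: [0.6, -0.2, -2.2]
tool_pos: [0.5134, -0.2302, 0.0174]
contact_force: [0.2, -0.4, -1.8]
tool_pos: [0.5134, -0.2302, 0.0153]
contact_force: [0.1, -0.4, -1.2]
```

```bash
for i in 1 2 3 ; do python3 -m handwheel '[[[0,0,0.1],[0,0,0]],[[0,0,0.1],[0,0,0]]]' | egrep 'pos|cont'; done
```

```text
tool_pos: [0.5135, -0.2302, 0.0145]
contact_force: [-0.2, -0.5, -1.5]
tool_pos: [0.5138, -0.2303, 0.0139]
contact_force: [-0.6, 0.4, 0.4]
tool_pos: [0.5138, -0.2304, 0.0138]
contact_force: [-4.3, 1.6, 6.3]
```

Seated at the expected height. I release, retreat and check.

```bash
python3 -m handwheel '[[[0,0,0],[0,0,0]],[[0,0,0],[0,0,0]],[[0,0,0],[0,0,0]]]' 0.06 | egrep 'opening|grip|cont'; python3 -m handwheel '[[[0,0,-3],[0,0,0]],[[0,0,-8],[0,0,0]],[[0,0,-14],[0,0,0]],[[-6,0,-17],[0,0,0]],[[-10,0,-17],[0,0,0]]]' | egrep 'pos'
python3 - <<'E'
from h import *
c=ctrl.calibration('wrist');im=ctrl.get_image('wrist')
a=np.radians(9.7);tr=np.array([.5487,-.2243])
for n,d,z,p in(('l',[.056,.046,.046],.031,(.525,-.303)),('m',[.046,.038,.038],.027,(.5,-.157)),('s',[.036,.03,.03],.023,(.513,-.23))):
    b,e=fit([(c,im)],grey,d,z,*p,S=3,r=.012,win=d[0]-.005);v=b[:2]-tr
    print(n,b,np.degrees(b[2]).round(1),e,'tray',np.round([np.cos(a)*v[0]+np.sin(a)*v[1],-np.sin(a)*v[0]+np.cos(a)*v[1]],4))
cv2.imwrite('pics/w8.png',im)
E
```

```text
contact_force: [0.5, -0.6, 0.1]
opening: 0.0403
grip_force: 0.0
tool_pos: [0.4151, -0.2481, 0.1861]
l [ 0.5239 -0.3032  0.1785] 10.2 0.061 tray [-0.0377 -0.0736]
m [ 0.5017 -0.1563  0.1751] 10.0 0.051 tray [-0.0349  0.0749]
s [ 0.5128 -0.2302  0.1772] 10.2 0.042 tray [-0.0364  0.0002]
```

View pics/w8.png

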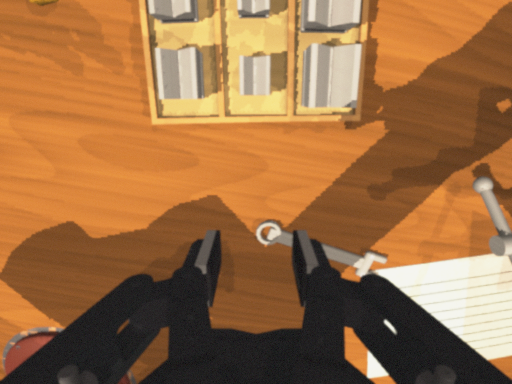

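All six blocks lie V up in their rows, each loose block behind its twin: medium (180,75), small (255,75) and large (332,75). The gripper is clear.

```bash
python3 -c "
from h import *
print(ctrl.finish_job())"
```

```text
the job is handed in; nothing more can be done
None
```

The job is handed in: the three loose V-blocks lie flat and V up in their twins' rows, with the large one turned over. The final wrist picture put each within about 1 mm of its row's centre line and in line with it; the hand-in gave no verdict.

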